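# Fit the shaker platform and start its clamp nut without cross-threading

### The arm

A 7-joint arm with a two-finger parallel gripper is mounted at the origin on the work surface. World frame = base frame: x ahead of the robot, y to its left, z up, the work surface at z = 0. Lengths are in m, angles in rad, forces in N, time in s.
With the tool pointing down it reaches from about 0.4 to 0.875 m from the base axis. Payload 6.5 kg.
Tool frame: the origin (TCP) lies between the finger pads; the fingertips stand 8 mm ahead of it and the grasp point (between the pads) lies 11 mm behind it; z points along the fingers, y is the line along which they close (so a half turn about z gives the same grasp; the last joint's range is limited). The gripper opens to 88 mm and grips with 3 to 60 N. Pads are 18 mm wide; open, the fingers measure 123 mm over their backs; the gripper's body (75 mm by 187 mm) begins 45 mm behind the grasp point.
Start: joints at [-1.361, 0.536, -0.004, 1.538, 0.003, 1.067, -0.071], TCP at [0.177, 0.625, 0.247] pointing down, gripper open.
Joint ranges: [-2.7, 2.7], [-0.37, 2.16], [-1.27, 1.26], [0.24, 2.4], [-1.31, 4.45], [0.19, 1.91], [-2.76, 2.76]. Speed limits (rad/s): [2.39, 2.39, 3.14, 3.14, 3.14, 3.14, 3.14].

### API

Orientations are given as a unit quaternion [x, y, z, w].
In Python, from rig import manip, imaging gives the robot as it stands.
- The arm moves only by the tool servo_tool, never from a script. Its argument "targets" is a list of rows, each a list of 5 numbers: the opening, from 0 (shut) to 1 (fully open), then the shift along the world's x, y, z in m, then the turn about the world's z in degrees. A call has exactly 5 rows; each row is the pose to reach, as a shift and turn from the pose commanded when the call began; what a row does not reach only later rows make up. A row lasts 1/10 s, in which the tool goes at most 50 mm and 8.59 degrees, less where a joint would pass 70% of its speed; a pose out of reach is approached as far as the arm can. A call with a gripper value outside its range is refused whole. The fingers move at their own pace and stop on an object; "force" is the grip in N (left out, the last holds). Time passes only in rows, so rows that repeat a pose let the fingers close, or fill a call up. It gives the time, the measured TCP pose, the force, the opening and the grip force at its end, in the units of the state.
- manip.get_obs(): the state, without advancing time (a new reading comes with each control period).
- imaging.get_image(name): name is "scene" or "side" or "wrist"; returns a dict with "image" (480x640x3 uint8, blue, green, red), "vertical_fov" (degrees; the focal length in pixels is half the picture's height over the tangent of half this angle, whatever the lens; pixels are square), "cx", "cy" (the principal point, pixels), "distortion" ([k1, k2, p1, p2, k3] as OpenCV has them; the pictures are not rectified), "camera_from_world" (4x4, takes a point from world to camera coordinates); the wrist camera has in their place "hand_eye" (4x4, takes a point from camera to tool coordinates, whose origin is the TCP and whose axes are the flange's). Camera axes: x right, y down, z forward; pixel columns grow to the right and rows downward; lengths in m; the calibration is good to about 2 mm. A picture is of the moment at which its call begins: read the wrist's pose just before it. There is no depth.
- manip.job_done(): hands the job in; it is judged then, once.
The state is a dict: "time_s": time; "qpos": joint angles; "joint_vel": joint speeds; "tau": joint torques, N m; "eef_pos": TCP position; "eef_rot": TCP orientation; "force": force on the tool from outside, world axes, zero at the start; "ft_torque": the same for the moment, N m; "grip_width": opening from 0.0 (shut) to 1.0 (fully open); "gripper_force": force on a finger pad.
Only numpy, scipy, OpenCV 4.12 (cv2) and the standard library are available. Lean on these libraries where they do the work, as an engineer would, in place of code of your own. Each camera call takes 0.05 s, during which the arm holds its last target. There are 200 camera calls.

### The job

Fit the flask platform on the orbital shaker: push it along its guides until its holes drop over the dowel pins and it lies flat on the carriage. Then start the T-handle nut as a careful hand does: turn it backward (counter-clockwise) until it drops off the end of the thread, then forward (clockwise) until it clamps the platform tight, and let go. Do not disturb the glassware and tools around it.

Things in the scene. Friction and masses are not known exactly. Their poses are not given: they have to be found in the camera images.
- shaker: orbital shaker, fixed: white housing 290 (x) x 270 (y) mm, grey top cover at z 98. Origin: centre of its underside, on the axis of the centre stud; x points away from its control panel, y is the way the platform slides home. On top an aluminium carriage 214 x 200 mm, top face at z 114, with a guide lip 12 mm high along each x side
- pins_mid (a point): midpoint between the four fixed steel dowel pins, on the carriage's top face (z 114 mm); axes as the shaker. Pins 12 mm in diameter, 5 mm high, tapered tips, at shaker x = +/-82 mm, y = -70 and +40 mm
- platform: loose aluminium flask platform, 190 (x) x 220 (y) x 6 mm, 0.6 to 1 kg, with four spring flask clamps 36 mm high near its corners and a 30 mm U-slot, open to +y, round the stud. It lies level on the pins' tips between the guide lips (1.5 mm play), 25 to 55 mm short of home in the shaker's -y. At home it drops 5 mm onto the carriage, its top then at z 120. Origin: centre of its underside
- holes_mid (a point): midpoint between the platform's four 16 mm holes (at the pins' spacing), on its underside: 5 mm higher than pins_mid now, level with it (0 to 1 mm) when the platform is seated
- push_lip (a point): centre of the outer face of the platform's upturned lip along its -y edge (lip 130 mm long, 4 mm thick, rising 20 mm above the plate): the place to push
- nut_bar (a point): centre of the cross bar of the T-handle nut on the centre stud. Bar along this point's x axis, 88 mm long, 12 mm wide, 18 mm high (point at half height, 31 mm above the foot's underside). Below the bar a neck 13 mm in diameter, widening to a hub 30 mm in diameter whose top edge is 8 mm lower than the bar's underside, then the foot flange
- nut_foot: the nut's round foot flange, 46 mm in diameter, 6 mm thick, which clamps the platform beside the U-slot. Origin at the centre of its underside
- nut (a joint): turn of the nut, rad: grows backward (counter-clockwise from above), falls forward (clockwise, right-hand thread, 8 mm a turn). Light drag, 0.02 N m. At the start it is not engaged: its thread stands on the stud thread's square end. Turned backward, at most 2.4 rad, the thread starts pass and it drops 4 to 5 mm by its weight (0.27 kg) unless held up. Forward from there: see nut_lift
- nut_lift (a joint): height of the nut, m, up positive: 0 on the end of the thread, about -0.0045 when it has dropped, -0.0072 with its foot on the seated platform. Forward from the drop the foot meets the platform after about 2 rad, then 0.6 rad takes up thread play, then it tightens (0.25 N m is tight). Captive: it lifts by 1.5 mm at most
- flask_a: bystander: conical 250 ml flask, 82 mm across the foot and 149 mm high with its stopper, some amber sample in it; origin at the centre of its underside
- flask_b: bystander: small empty conical flask, 64 mm across the foot, 105 mm high; origin at the centre of its underside
- amber_bottle: bystander: amber reagent bottle with black cap, 69 mm across, 138 mm high; origin at the centre of its underside
- sample_bottle: bystander: tall corked spirit bottle, 77 mm across, 292 mm high; origin at the centre of its underside
- beaker: bystander: glass beaker, 72 mm across, 92 mm high; origin at the centre of its underside
- spare_clamp: bystander: spare spring clamp for a flask, 46 mm across, 33 mm high; origin at the centre of its underside
- hex_key: bystander: small L-shaped hex key, 90 x 33 x 5 mm, lying flat; origin at the underside of the long arm's middle

How it is judged:
On the way, in this order (a step that is already met when the one before it is completed fails the run):
1. the platform has dropped over the four pins and lies flat on the carriage, while the nut still stands on the end of the thread (horizontal distance between holes_mid and pins_mid below 0.004 m and z of holes_mid in the frame of pins_mid below 0.0015 m and angle between platform's own z axis and vertical below 0.012 rad and value of joint nut_lift above -0.002 m), for 0.2 s.
2. the nut, turned backward, has dropped off the end of the thread (at least 3 mm) (value of joint nut_lift below -0.003 m and value of joint nut above -0.4 rad), for 0.1 s.
At the end, for the whole second after the job is handed in: platform flat on the carriage with its holes over the pins (within 4 mm sideways, 1.5 mm of the carriage, level to 0.7 degrees); the nut, started by a backward turn, screwed down with its foot clamping the platform by more than 8 N (its weight alone is not enough), at rest (horizontal distance between holes_mid and pins_mid below 0.004 m and z of holes_mid in the frame of pins_mid below 0.0015 m and angle between platform's own z axis and vertical below 0.012 rad and value of joint nut_lift below -0.0066 m and contact force between nut_foot and platform above 8 N and velocity of joint nut between -0.1 and 0.1 rad/s and linear speed of platform below 0.02 m/s); the robot touches nothing.
It fails at once if a flask, bottle, beaker or tool on the bench is moved by more than 30 mm (distance of any of flask_a, flask_b, amber_bottle, sample_bottle, beaker, spare_clamp, hex_key from where it was at the start of the episode above 0.03 m).
It also fails if it takes over 59 s, if anything falls off the work surface, if the arm or the gripper's body presses on something with over 40 N, if the wrist force passes 120 N, or if a joint passes its speed limit or range.

## Working session

There is one attempt and no reset: what is moved stays moved. The work goes in short steps, Python scripts to look and compute and a tool call to move; the robot and the scene stay as the last step left them, time stands still between calls to the robot, and variables do not carry over. Pictures are saved under pics/ and viewed, at most 10 in all, crops included, and the job is handed in when it is done.

Besides the shell and the picture viewer there is one more tool, called after ">>>" by a JSON object that holds its "method" and its "body". servo_tool: Moves the arm, as the interface text tells. Its arguments: {"type":"object","properties":{"targets":{"type":"array"},"force":{"type":"number"}},"required":["targets"]}

```bash
mkdir -p pics
cat > h.py <<'E'
import numpy as np, cv2
from rig import manip, imaging
def K(d):
    f=240/np.tan(np.radians(d["vertical_fov"])/2)
    return np.array([[f,0,d["cx"]],[0,f,d["cy"]],[0,0,1.]])
E
python3 - <<'E'
from h import *
import pickle
o=manip.get_obs(); print({k:np.round(v,3) for k,v in o.items()})
for n in ["scene","side","wrist"]:
    d=imaging.get_image(n); cv2.imwrite(f"pics/{n}0.png",d["image"]); pickle.dump((d,o),open(n+"0.pkl","wb"))
    print(n,{k:np.round(v,3).tolist() for k,v in d.items() if k!="image"})
E
```

```text
{'time_s': np.float64(0.0), 'qpos': array([-1.361,  0.537, -0.004,  1.539,  0.003,  1.067, -0.071]), 'joint_vel': array([-0.001, -0.   ,  0.   , -0.001, -0.001, -0.   , -0.002]), 'tau': array([-1.0000e-03, -5.7101e+01,  9.9000e-01, -2.5161e+01, -5.6000e-02,
        1.8000e-02,  0.0000e+00]), 'eef_pos': array([0.177, 0.625, 0.246]), 'eef_rot': array([ 0.137,  0.991, -0.001, -0.   ]), 'force': array([-0.039, -0.827,  0.688]), 'ft_torque': array([-0.034,  0.002, -0.022]), 'gripper_force': np.float64(0.0), 'grip_width': np.float64(0.999)}
scene {'vertical_fov': 43.793, 'cx': 318.592, 'cy': 244.2, 'distortion': [-0.182, 0.0, 0.0, 0.0, 0.0], 'camera_from_world': [[0.47, 0.883, -0.006, -0.316], [0.492, -0.267, -0.829, -0.187], [-0.733, 0.386, -0.56, 1.968], [0.0, 0.0, 0.0, 1.0]]}
side {'vertical_fov': 42.174, 'cx': 318.408, 'cy': 236.909, 'distortion': [-0.048, 0.0, 0.0, 0.0, 0.0], 'camera_from_world': [[0.999, -0.038, 0.002, -0.589], [-0.017, -0.482, -0.876, 0.15], [0.034, 0.875, -0.482, 1.411], [0.0, 0.0, 0.0, 1.0]]}
wrist {'vertical_fov': 63.974, 'cx': 324.803, 'cy': 239.966, 'distortion': [0.005, 0.0, 0.0, 0.0, 0.0], 'hand_eye': [[-0.001, -0.959, -0.283, 0.073], [1.0, -0.002, 0.0, 0.001], [-0.001, -0.283, 0.959, -0.139], [0.0, 0.0, 0.0, 1.0]]}
```

View pics/scene0.png

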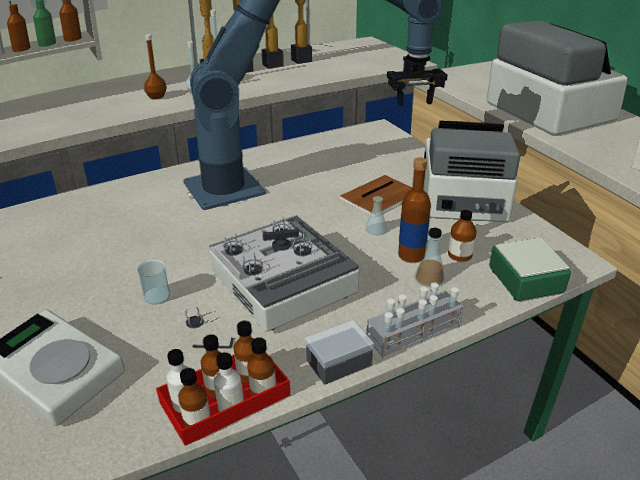

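View pics/side0.png

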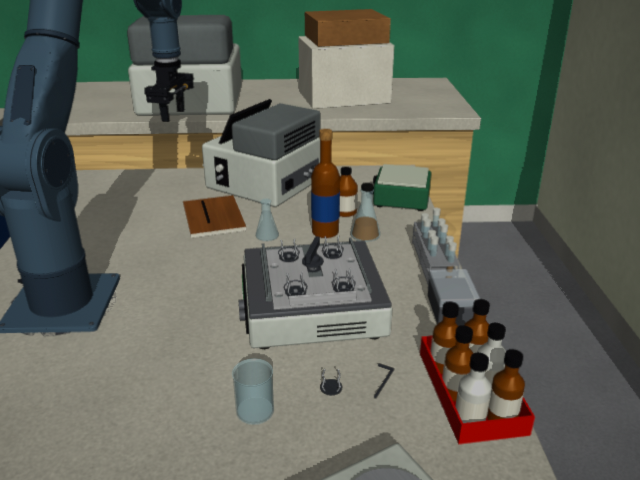

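The scene view shows the shaker at about (283,265), with the bottles to its right and the beaker at (153,282). The side view shows the shaker at (316,290), panel knob on the left at (242,310), and the nut at (313,258). I'll enlarge both.

Run:
```python
import cv2
a=cv2.imread("pics/scene0.png")[210:330,200:365]; b=cv2.imread("pics/side0.png")[225:350,235:395]
cv2.imwrite("pics/c1.png",cv2.resize(a,None,fx=4.8,fy=4.8,interpolation=3)); cv2.imwrite("pics/c2.png",cv2.resize(b,None,fx=4.8,fy=4.8,interpolation=3))
```

```text
(no output)
```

View pics/c1.png

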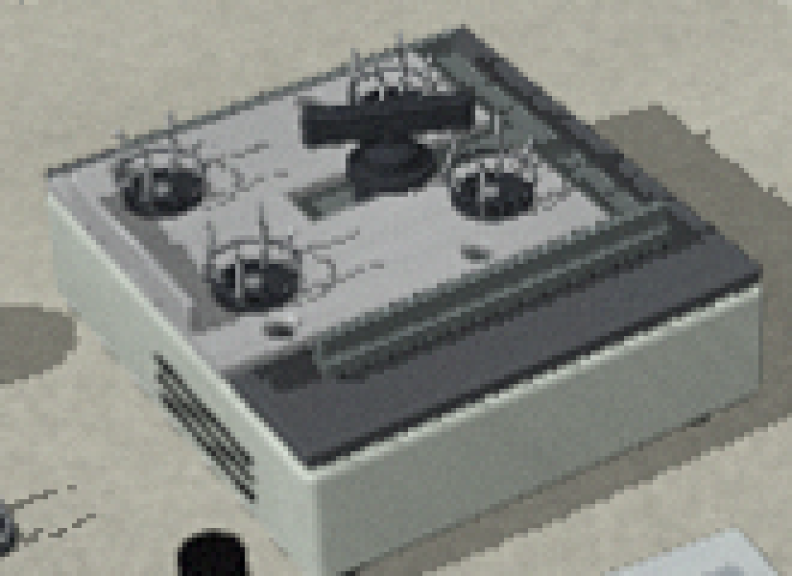

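View pics/c2.png

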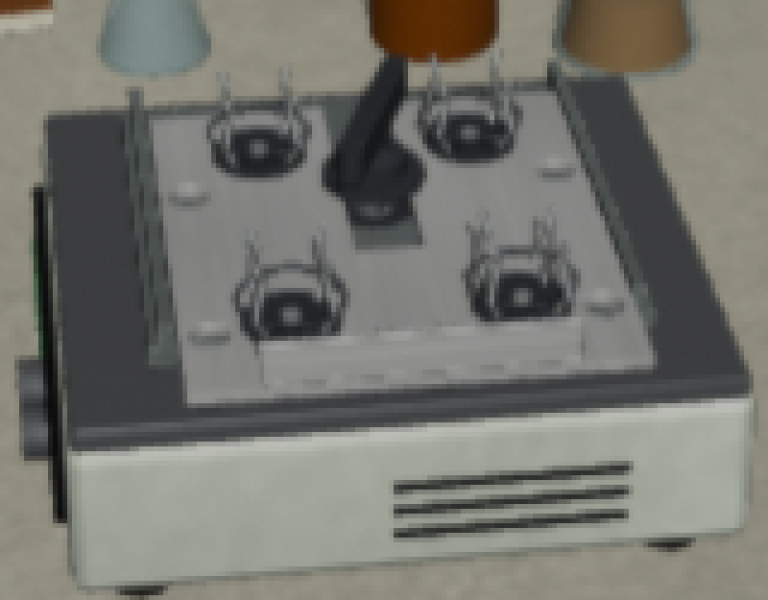

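The scene crop shows the cover corners at (48,178), (462,30), (760,272) and (312,465). The side crop shows them at (75,445), (748,392), (628,80) and (48,118). The platform's front corners are at side-crop (187,402) and (655,365). The nut bar ends are at scene-crop (302,120) and (475,110).

```bash
cat >> h.py <<'E'
import pickle
from scipy.optimize import least_squares
def cam(n): return pickle.load(open(n+"0.pkl","rb"))[0]
def ray(d,uv):
    p=cv2.undistortPoints(np.array([[uv]],float),K(d),np.array(d["distortion"]))[0,0]
    M=np.array(d["camera_from_world"]); R=M[:3,:3]
    return -R.T@M[:3,3], R.T@np.array([p[0],p[1],1])
def atz(d,uv,z):
    c,r=ray(d,uv); return c+r*(z-c[2])/r[2]
def proj(d,P):
    M=np.array(d["camera_from_world"])
    return cv2.projectPoints(np.array(P,float).reshape(-1,3),cv2.Rodrigues(M[:3,:3])[0],M[:3,3],K(d),np.array(d["distortion"]))[0][:,0]
def sc(u,v): return (200+u/4.8-.4,210+v/4.8-.4)
def sd(u,v): return (235+u/4.8-.4,225+v/4.8-.4)
def tri(d1,p1,d2,p2):
    c1,r1=ray(d1,p1);c2,r2=ray(d2,p2)
    t=np.linalg.lstsq(np.c_[r1,-r2],c2-c1,rcond=None)[0]
    a,b=c1+t[0]*r1,c2+t[1]*r2
    return (a+b)/2,np.linalg.norm(a-b)
E
python3 - <<'E'
from h import *
S,D=cam("scene"),cam("side")
cs=[(-.145,-.135),(-.145,.135),(.145,.135),(.145,-.135)]
ps=[sc(*p) for p in [(48,178),(462,30),(760,272),(312,465)]]
pd=[sd(*p) for p in [(75,445),(48,118),(628,80),(748,392)]]
def W(q,pts,z): 
    c,s=np.cos(q[2]),np.sin(q[2]); return [(q[0]+c*x-s*y,q[1]+s*x+c*y,z) for x,y in pts]
f=lambda q:np.r_[(proj(S,W(q,cs,.098))-ps).ravel(),(proj(D,W(q,cs,.098))-pd).ravel()]
r=least_squares(f,[.6,.1,0]); q=r.x; print("shaker",q,np.degrees(q[2]),np.round(r.fun,1))
c,s=np.cos(q[2]),np.sin(q[2])
def loc(P): d=P-np.array([q[0],q[1],0]); return np.round([c*d[0]+s*d[1],-s*d[0]+c*d[1],d[2]],4)
for n,p,z in [("front L",(187,403),.119),("front R",(655,368),.119),("backL",(150,118),.125),("backR",(560,90),.125),("hubtop?",(375,175),.15),
  ("lip base L",(265,388),.125),("lip top L",(262,350),.145),("lip topR",(582,325),.145)]:
    print(n,loc(atz(D,sd(*p),z)))
zb=.114+.005  # unknown
for n,p,z in [("barL",(302,120),.165),("barR",(475,112),.165)]: print(n,atz(S,sc(*p),z))
print("hand",tri(S,sc(388,120),D,sd(370,118)))
E
```

```text
shaker [ 0.57580714 -0.05260959  0.10275051] 5.887170383693808 [-3.3 -0.8  0.3 -1.3  2.4 -0.1 -2.3  0.6 -2.1 -0.9 -1.5 -1.5  0.8 -1.9
  3.8 -1.8]
front L [-0.0957 -0.1453  0.119 ]
front R [ 0.0943 -0.1471  0.119 ]
backL [-0.0955  0.0738  0.125 ]
backR [0.0967 0.0738 0.125 ]
hubtop? [-0.0049 -0.032   0.15  ]
lip base L [-0.0646 -0.1478  0.125 ]
lip top L [-0.0657 -0.1502  0.145 ]
lip topR [ 0.0626 -0.1502  0.145 ]
barL [ 0.56231074 -0.09218264  0.165     ]
barR [ 0.59713259 -0.01302127  0.165     ]
hand (array([ 0.57310045, -0.05012041,  0.15813049]), np.float64(0.0001564797622877399))
```

>>> {"method": "servo_tool", "body": {"targets": [[0,0,0,0.04,-4],[0,0.02,-0.01,0.08,-10],[0,0.06,-0.04,0.115,-18],[0,0.1,-0.08,0.115,-26],[0,0.14,-0.12,0.115,-34]]}}

```text
time_s: 0.65
eef_pos: [0.3024, 0.5205, 0.3626]
eef_rot: [0.423, 0.906, 0.001, 0.0]
force: [1.6, 0.6, -0.7]
grip_width: 0.571
gripper_force: 0.0
```

>>> {"method": "servo_tool", "body": {"targets": [[0,0.04,-0.03,0,-7],[0,0.08,-0.06,0,-14],[0,0.12,-0.1,0,-21],[0,0.15,-0.14,0,-28],[0,0.18,-0.18,0,-34]]}}

```text
time_s: 1.15
eef_pos: [0.4782, 0.3446, 0.361]
eef_rot: [0.67, 0.743, -0.0, -0.0]
force: [0.2, 0.4, 0.0]
grip_width: 0.113
gripper_force: 0.0
```

>>> {"method": "servo_tool", "body": {"targets": [[0,0.02,-0.045,0,0],[0,0.035,-0.09,0,0],[0,0.05,-0.135,0,0],[0,0.06,-0.18,0,0],[0,0.07,-0.225,0,0]]}}

```text
time_s: 1.65
eef_pos: [0.5473, 0.1194, 0.3611]
eef_rot: [0.668, 0.744, -0.0, -0.0]
force: [0.2, 0.3, -0.1]
grip_width: 0.004
gripper_force: 0.0
```

>>> {"method": "servo_tool", "body": {"targets": [[0,0.005,-0.045,0,0],[0,0.01,-0.09,0,0],[0,0.01,-0.13,0,0],[0,0.01,-0.16,0,0],[0,0.01,-0.18,0,0]]}}

```text
time_s: 2.15
eef_pos: [0.5567, -0.0617, 0.3612]
eef_rot: [0.669, 0.743, -0.0, 0.0]
force: [0.8, 0.2, -0.2]
grip_width: -0.001
gripper_force: 0.0
```

```bash
cat >> h.py <<'E'
def snapw(name):
    from scipy.spatial.transform import Rotation as Ro
    o=manip.get_obs(); d=imaging.get_image("wrist")
    T=np.eye(4); T[:3,:3]=Ro.from_quat(o["eef_rot"]).as_matrix(); T[:3,3]=o["eef_pos"]
    d["camera_from_world"]=np.linalg.inv(T@np.array(d["hand_eye"]))
    pickle.dump((d,o),open(name+"0.pkl","wb")); cv2.imwrite(f"pics/{name}.png",d["image"]); return d
E
python3 - <<'E'
from h import *
snapw("w1"); print(manip.get_obs()["qpos"])
E
```

```text
[-0.40224075  0.30159845  0.55723169  1.66465146 -0.16526222  1.22295675
  0.29294516]
```

View pics/w1.png

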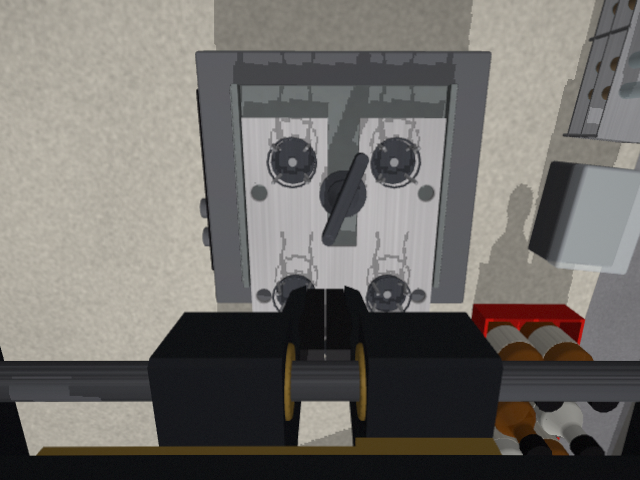

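The wrist view shows the platform holes at (259,193), (426,193), (264,295) and (419,296). The nut bar ends are at (361,157) and (328,241), and the far cover corners at (197,53) and (490,53).

Run:
```python
from h import *
d=cam("w1"); S,D=cam("scene"),cam("side")
h=np.array([atz(d,p,.125) for p in [(259,193),(426,193),(264,295),(419,296)]]); print(h, "mid",h.mean(0))
v=h[1]-h[0]; print("yaw",np.degrees(np.arctan2(v[1],v[0])), np.linalg.norm(v),np.linalg.norm(h[2]-h[0]))
print("cover corners",[atz(d,p,.098) for p in [(197,53),(490,53)]])
print("plat back",[atz(d,p,.125) for p in [(242,118),(446,118)]])
print("lip side top",[atz(D,sd(*p),.145) for p in [(262,350),(582,325)]])
a,b=atz(d,(361,157),.163),atz(d,(328,241),.163); print("bar",a,b,(a+b)/2,np.degrees(np.arctan2(*(a-b)[1::-1])),np.linalg.norm((a-b)[:2]))
```

```text
[[ 0.49138391 -0.05697154  0.125     ]
 [ 0.65439917 -0.04002572  0.125     ]
 [ 0.50268593 -0.16537178  0.125     ]
 [ 0.66655166 -0.14947288  0.125     ]] mid [ 0.57875517 -0.10296048  0.125     ]
yaw 5.934714324433067 0.16389367946886815 0.1089878284172248
cover corners [array([0.42119248, 0.06599324, 0.098     ]), array([0.69860515, 0.09477398, 0.098     ])]
plat back [array([0.47182516, 0.01149954, 0.125     ]), array([0.66038309, 0.03107776, 0.125     ])]
lip side top [array([ 0.52589405, -0.20873528,  0.145     ]), array([ 0.65352743, -0.1956261 ,  0.145     ])]
bar [ 0.58268561 -0.00981402  0.163     ] [ 0.56245363 -0.08762159  0.163     ] [ 0.57256962 -0.04871781  0.163     ] 75.42439517924022 0.080394959719286
```

>>> {"method": "servo_tool", "body": {"targets": [[0,0.01,-0.045,0,0],[0,0.02,-0.09,0,0],[0,0.03,-0.135,-0.01,0],[0,0.036,-0.174,-0.04,0],[0,0.036,-0.176,-0.08,0]]}}

```text
time_s: 2.7
eef_pos: [0.5933, -0.2412, 0.2818]
eef_rot: [0.67, 0.742, -0.001, 0.003]
force: [0.0, -0.5, 0.3]
grip_width: 0.008
gripper_force: 0.0
```

>>> {"method": "servo_tool", "body": {"targets": [[0,0,0,-0.04,0],[0,0,0,-0.08,0],[0,0,0,-0.12,0],[0,0,0,-0.145,0],[0,0,0,-0.154,0]]}}

```text
time_s: 3.2
eef_pos: [0.5917, -0.2328, 0.124]
eef_rot: [0.668, 0.745, -0.001, -0.003]
force: [-0.2, 0.1, -0.9]
grip_width: 0.003
gripper_force: 0.0
```

>>> {"method": "servo_tool", "body": {"targets": [[0,-0.0005,0.005,0,0],[0,-0.001,0.01,0,0],[0,-0.0015,0.015,0,0],[0,-0.002,0.02,0,0],[0,-0.0025,0.025,0,0]]}}

```text
time_s: 3.7
eef_pos: [0.5912, -0.2091, 0.1281]
eef_rot: [0.668, 0.744, 0.0, 0.001]
force: [0.5, 0.1, -0.3]
grip_width: 0.005
gripper_force: 0.0
```

>>> {"method": "servo_tool", "body": {"targets": [[0,-0.0005,0.004,0,0],[0,-0.001,0.008,0,0],[0,-0.0015,0.012,0,0],[0,-0.0015,0.016,0,0],[0,-0.002,0.02,0,0]]}}

```text
time_s: 4.2
eef_pos: [0.5891, -0.1922, 0.1282]
eef_rot: [0.669, 0.744, -0.001, 0.002]
force: [1.9, -5.2, 1.3]
grip_width: 0.001
gripper_force: 3.1
```

>>> {"method": "servo_tool", "body": {"targets": [[0,0,0.002,0,0],[0,-0.0005,0.004,0,0],[0,-0.0005,0.006,0,0],[0,-0.001,0.008,0,0],[0,-0.001,0.01,0,0]]}}

```text
time_s: 4.7
eef_pos: [0.588, -0.1824, 0.1282]
eef_rot: [0.669, 0.744, -0.001, 0.002]
force: [0.8, -5.7, 1.4]
grip_width: 0.009
gripper_force: 3.2
```

>>> {"method": "servo_tool", "body": {"targets": [[0,0,0.0015,0,0],[0,-0.0005,0.003,0,0],[0,-0.0005,0.0045,0,0],[0,-0.0005,0.006,0,0],[0,-0.001,0.0075,0,0]]}}

```text
time_s: 5.2
eef_pos: [0.5872, -0.1747, 0.1281]
eef_rot: [0.668, 0.744, -0.001, 0.002]
force: [1.4, -4.3, 0.0]
grip_width: 0.0
gripper_force: 2.8
```

>>> {"method": "servo_tool", "body": {"targets": [[0,0,0.001,0,0],[0,0,0.002,0,0],[0,-0.0005,0.003,0,0],[0,-0.0005,0.004,0,0],[0,-0.0005,0.005,0,0]]}}

```text
time_s: 5.7
eef_pos: [0.5863, -0.1685, 0.1276]
eef_rot: [0.668, 0.744, -0.0, 0.001]
force: [0.5, -5.4, 0.9]
grip_width: 0.006
gripper_force: 2.8
```

>>> {"method": "servo_tool", "body": {"targets": [[0,0,0.001,0,0],[0,0,0.002,0,0],[0,-0.0005,0.003,0,0],[0,-0.0005,0.003,0,0],[0,-0.0005,0.003,0,0]]}}

```text
time_s: 6.2
eef_pos: [0.586, -0.1675, 0.1276]
eef_rot: [0.669, 0.744, -0.001, 0.002]
force: [3.0, -9.7, -3.0]
grip_width: 0.007
gripper_force: 5.0
```

Run:
```python
from h import *
d=imaging.get_image("side"); b=d["image"][225:350,235:395]
cv2.imwrite("pics/c3.png",cv2.resize(b,None,fx=4.8,fy=4.8,interpolation=3))
```

```text
(no output)
```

View pics/c3.png

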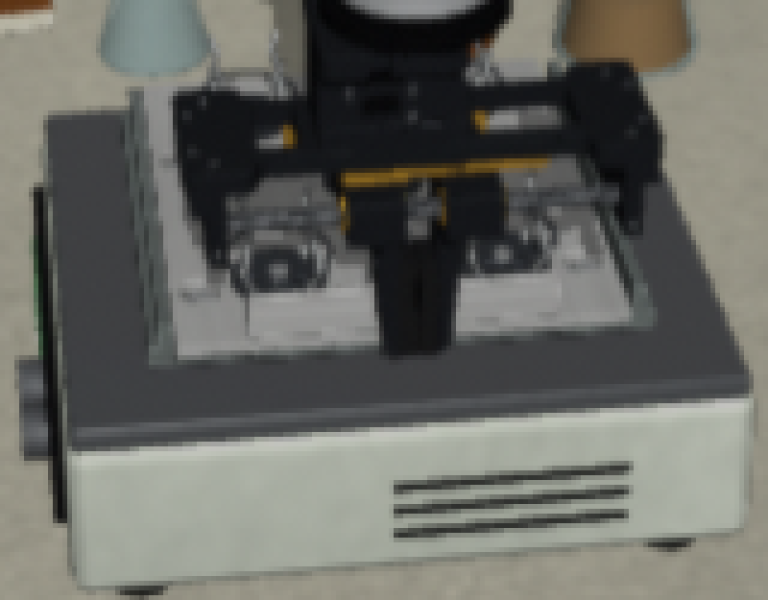

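The side crop shows the platform's front edge now at (178,358) to (632,322). The push force rose while the tool stopped, so the holes have probably met the pins. I'll back off and check from above.

>>> {"method": "servo_tool", "body": {"targets": [[0,0.001,-0.01,0,0],[0,0.002,-0.025,0.0,0],[0,0.002,-0.03,0.04,0],[0,0.0,-0.03,0.085,-6],[0,-0.005,-0.01,0.13,-14]]}}

```text
time_s: 6.75
eef_pos: [0.5798, -0.1774, 0.2588]
eef_rot: [0.757, 0.654, -0.001, 0.0]
force: [1.3, 0.3, 0.5]
grip_width: 0.003
gripper_force: 0.0
```

>>> {"method": "servo_tool", "body": {"targets": [[0.2,0,0.03,0.04,-6],[0.25,0,0.06,0.04,-7],[0.25,-0.005,0.065,0.04,-7],[0.25,-0.005,0.065,0.04,-7],[0.25,-0.005,0.065,0.04,-7]]}}

```text
time_s: 7.25
eef_pos: [0.575, -0.1105, 0.2967]
eef_rot: [0.793, 0.61, -0.001, -0.0]
force: [-0.1, -0.7, 0.3]
grip_width: 0.253
gripper_force: 0.0
```

Run:
```python
from h import *
d=snapw("w2"); print(manip.get_obs()["eef_pos"],manip.get_obs()["qpos"])
cv2.imwrite("pics/w2b.png",cv2.resize(d["image"][20:400,120:600],(800,633))[:600])
```

```text
[ 0.57510294 -0.11087305  0.29672073] [-0.38983437  0.43948958  0.68666521  1.68968611 -0.30291068  1.12270816
  0.12311082]
```

View pics/w2b.png

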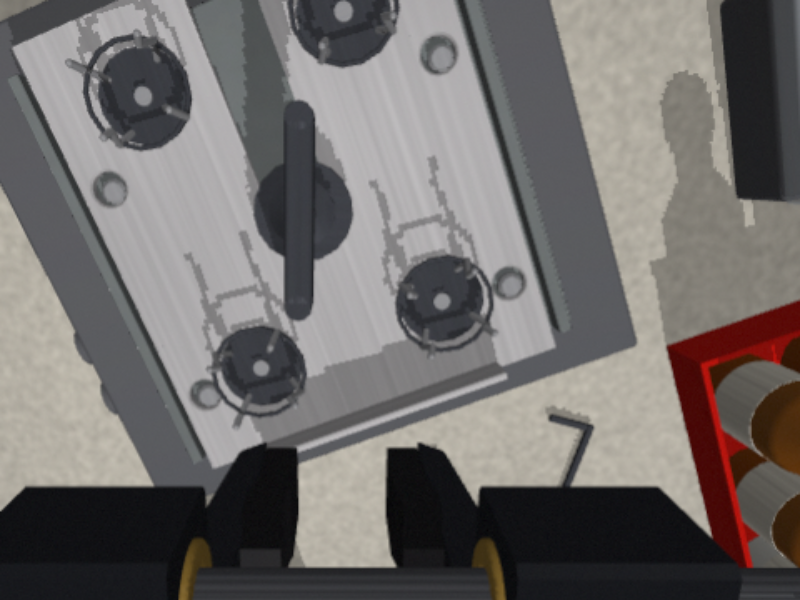

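All four pins are visible inside their holes, so the platform is seated. The bar ends are at crop (300,102) and (298,318), nearly parallel to the tool x axis.

Run:
```python
from h import *
d=cam("w2"); o=pickle.load(open("w20.pkl","rb"))[1]
P=lambda u,v:(120+.6*u,20+.6*v)
a,b=atz(d,P(300,102),.166),atz(d,P(298,318),.166)
print((a+b)/2,np.linalg.norm(a-b),"bar",np.degrees(np.arctan2(*(a-b)[1::-1])))
q=o["eef_rot"]; print("tool y",2*np.degrees(np.arctan2(q[1],q[0]))-90)
h=np.array([atz(d,P(*p),.120) for p in [(110,189),(438,54),(207,394),(509,283)]]);print(h.mean(0))
print(o["eef_pos"])
```

```text
[ 0.57311616 -0.04869902  0.166     ] 0.0860458599373583 bar 73.42498295459144
tool y -14.865738911157948
[ 0.57362043 -0.0620729   0.12      ]
[ 0.57497649 -0.11054458  0.29668305]
```

>>> {"method": "servo_tool", "body": {"targets": [[0.25,-0.001,0.03,-0.03,-1],[0.25,-0.002,0.06,-0.06,-1.7],[0.25,-0.002,0.061,-0.09,-1.7],[0.25,-0.002,0.061,-0.115,-1.7],[0.25,-0.002,0.061,-0.125,-1.7]]}}

```text
time_s: 7.8
eef_pos: [0.5721, -0.0493, 0.1696]
eef_rot: [0.802, 0.598, -0.002, -0.001]
force: [-0.6, -0.5, 0.7]
grip_width: 0.253
gripper_force: 0.0
```

>>> {"method": "servo_tool", "body": {"targets": [[0.25,0,0,-0.01,0],[0.25,0,0,-0.019,0],[0.17,0,0,-0.019,0],[0.17,0,0,-0.019,0],[0.17,0,0,-0.019,0]], "force": 10}}

```text
time_s: 8.3
eef_pos: [0.5741, -0.0483, 0.1539]
eef_rot: [0.801, 0.598, 0.0, 0.0]
force: [-0.3, 0.0, -0.7]
grip_width: 0.171
gripper_force: 0.2
```

>>> {"method": "servo_tool", "body": {"targets": [[0.17,0,0,0,6],[0.17,0,0,0,12],[0.17,0,0,0,18],[0.17,0,0,0,24],[0.17,0,0,0,30]]}}

```text
time_s: 8.8
eef_pos: [0.5727, -0.0471, 0.1536]
eef_rot: [0.617, 0.787, 0.0, -0.001]
force: [-5.3, 2.2, 2.1]
grip_width: 0.172
gripper_force: 2.7
```

>>> {"method": "servo_tool", "body": {"targets": [[0.17,0,0,0,8],[0.17,0,0,0,16],[0.17,0,0,0,24],[0.17,0,0,0,32],[0.17,0,0,0,40]]}}

```text
time_s: 9.3
eef_pos: [0.5716, -0.0483, 0.1533]
eef_rot: [0.311, 0.951, -0.001, -0.002]
force: [-6.6, -1.4, 0.8]
grip_width: 0.174
gripper_force: 2.5
```

>>> {"method": "servo_tool", "body": {"targets": [[0.17,0,0,0,8],[0.17,0,0,0,16],[0.17,0,0,0,24],[0.17,0,0,0,32],[0.17,0,0,0,40]]}}

```text
time_s: 9.8
eef_pos: [0.5727, -0.0495, 0.1534]
eef_rot: [-0.033, 0.999, -0.001, -0.001]
force: [-3.1, -2.3, -1.1]
grip_width: 0.176
gripper_force: 1.4
```

Run:
```python
from h import *
o=manip.get_obs(); print(o["qpos"],o["ft_torque"],o["time_s"])
```

```text
[-0.06523324  0.52800928  0.09606047  1.81956478 -0.06533959  0.79875165
  1.69993053] [-0.5029189   0.51181026 -0.01762193] 9.8
```

>>> {"method": "servo_tool", "body": {"targets": [[0.17,-0.001,-0.001,0,8],[0.17,-0.001,-0.001,0,16],[0.17,-0.001,-0.001,0,24],[0.17,-0.001,-0.001,0,32],[0.17,-0.001,-0.001,0,39]]}}

```text
time_s: 10.3
eef_pos: [0.5728, -0.0496, 0.1538]
eef_rot: [-0.365, 0.931, -0.0, 0.0]
force: [-0.6, -0.4, 0.0]
grip_width: 0.168
gripper_force: 2.2
```

Run:
```python
from h import *
o=manip.get_obs(); print(o["qpos"],o["ft_torque"],o["force"])
d=imaging.get_image("side"); pickle.dump((d,o),open("s20.pkl","wb")); b=d["image"][225:325,255:375]
cv2.imwrite("pics/c4.png",cv2.resize(b,None,fx=6,fy=6,interpolation=3))
```

```text
[ 0.0632944   0.52743828 -0.07344589  1.81269668  0.05222297  0.80277352
  2.28095648] [0.03641147 0.22718599 0.02465568] [-0.5806108  -0.41138978  0.00853617]
```

View pics/c4.png

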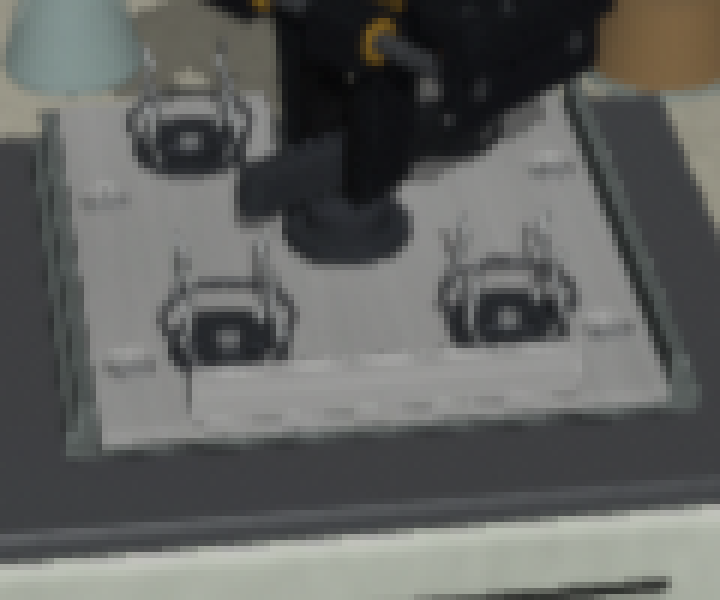

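The side crop shows the nut foot's front lower edge at about (345,263), with the bar's left end at (250,195).

Run:
```python
from h import *
D=cam("s2"); t=np.linspace(0,6.28,90)
for z in (.1272,.1227):
    p=proj(D,np.c_[.573+.023*np.cos(t),-.0495+.023*np.sin(t),0*t+z]); 
    q=(p-[255,225]+.4)*6; print(z,q[:,1].max(),q[:,0].min(),q[:,0].max())
# initial foot
    p=(p-[235,225]+.4)*4.8; print("initial crop c2 bottom",p[:,1].max())
g=lambda u,v:((u)/6-.4+255,v/6-.4+225)
for z in (.158,.1535): print("bar left end",atz(D,g(245,190),z))
```

```text
0.1272 256.2936992144273 277.76230632412705 407.2666912744398
initial crop c2 bottom 205.03495937154185
0.1227 267.24264092806186 277.90930174410175 407.2006559655334
initial crop c2 bottom 213.7941127424495
bar left end [ 0.53870078 -0.07787287  0.158     ]
bar left end [ 0.53867463 -0.07025881  0.1535    ]
```

Run:
```python
from h import *
D=cam("s2"); E0=cam("side")
d=imaging.get_image("side"); 
g=lambda x:cv2.cvtColor(x["image"],6).astype(int)
for u in (308,312,316): print(u,"now",g(d)[258:275,u],"init",g(E0)[252:275,u])
S=imaging.get_image("scene"); b=S["image"][205:275,235:335]; a=cam("scene")["image"][205:275,235:335]
cv2.imwrite("pics/c5.png",cv2.resize(np.vstack([a[:,:],b]),None,fx=4.2,fy=4.2,interpolation=3))
```

```text
308 now [ 37  44  43  39  34  36  38  41  42  42  56 111 138 140 140 139 139] init [ 38  39  40  40  40  41  41  41  40  40  39  33  36  39  42  44  43  42
  44  56  79  99 107]
312 now [ 39  48  49  46  43  42  41  42  43  45  55 109 136 139 139 138 137] init [31 25 24 23 24 25 32 38 40 40 40 40 39 41 43 57 78 78 56 42 61 77 81]
316 now [ 24  38  45  43  39  38  40  43  44  46  65 115 138 140 139 139 139] init [66 55 42 40 43 45 46 43 39 37 37 39 41 40 41 48 58 50 39 47 71 83 82]
```

View pics/c5.png

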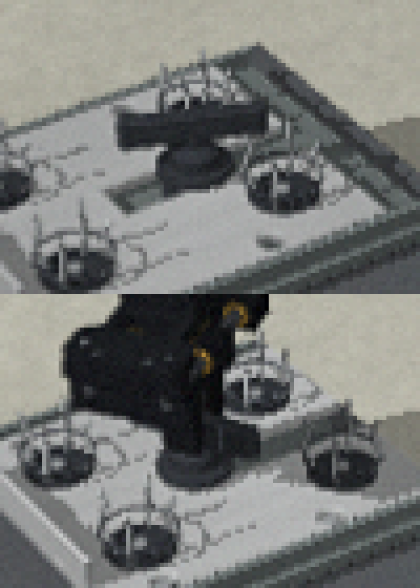

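Run:
```python
from h import *
S=imaging.get_image("scene"); A=cam("scene")
g=lambda x:cv2.cvtColor(x["image"],6).astype(int)
for u in (276,279,282,285,288): print(u,"init",g(A)[238:256,u],"now",g(S)[238:256,u])
t=np.linspace(0,6.28,90)
for z in (.1272,.1227):
    p=proj(A,np.c_[.573+.023*np.cos(t),-.0495+.023*np.sin(t),0*t+z]); print(z,[round(p[abs(p[:,0]-u)<1.2][:,1].max(),1) for u in (276,279,282,285,288)])
```

```text
276 init [ 37  27  33  54  53  42  43  50  55  46  52  39  41  81 153 173 173 173] now [ 22  26  23  25  35  58  52  47  51  52  57  51  72 142 175 144 136 138]
279 init [ 33  38  50  57  60  55  43  44  42  54  53  41  99 174 174 174 174 174] now [ 25  24  21  11  24  42  59  51  44  42  51  53  49  85 162 180 178 179]
282 init [ 34  32  49  53  54  56  42  31  43  57  49  38 101 178 175 178 170 171] now [ 11  13   5  14  19  38  57  50  38  43  56  50  39  67 143 185 183 178]
285 init [ 52  33  38  45  44  30  28  34  56  49  34  92 177 177 177 171 174 172] now [ 27  24  32  26  33  38  33  33  41  52  54  37  41 113 182 183 178 167]
288 init [135 132  52  29  34  38  38  51  29  40  78 137 178 173 174 171 169 167] now [ 30  29  25  29  31  42  37  34  41  44  25  64 119 140 185 165 137 174]
0.1272 [np.float64(250.0), np.float64(250.4), np.float64(250.4), np.float64(250.1), np.float64(249.1)]
0.1227 [np.float64(251.5), np.float64(252.0), np.float64(252.0), np.float64(251.6), np.float64(250.7)]
```

The scene and side edges both show the foot about 4.5 mm lower, so the nut has dropped. Next I'll turn it forward.

>>> {"method": "servo_tool", "body": {"targets": [[0.17,0,0,-0.002,-4],[0.17,0,0,-0.004,-12],[0.17,0,0,-0.004,-20],[0.17,0,0,-0.004,-28],[0.17,0,0,-0.004,-36]]}}

```text
time_s: 11.0
eef_pos: [0.5731, -0.0495, 0.1494]
eef_rot: [-0.052, 0.999, -0.0, 0.001]
force: [1.3, -0.9, -1.8]
grip_width: 0.17
gripper_force: 1.3
```

>>> {"method": "servo_tool", "body": {"targets": [[0.17,0,0,0,-8],[0.17,0,0,0,-16],[0.17,0,0,0,-24],[0.17,0,0,0,-32],[0.17,0,0,0,-40]]}}

```text
time_s: 11.5
eef_pos: [0.5729, -0.0498, 0.1494]
eef_rot: [0.292, 0.956, -0.0, 0.0]
force: [-0.0, -2.2, -2.6]
grip_width: 0.172
gripper_force: 1.3
```

>>> {"method": "servo_tool", "body": {"targets": [[0.17,0,0,0,-8],[0.17,0,0,0,-16],[0.17,0,0,0,-24],[0.17,0,0,0,-32],[0.17,0,0,0,-40]]}}

```text
time_s: 12.0
eef_pos: [0.5726, -0.0495, 0.1493]
eef_rot: [0.602, 0.799, -0.0, 0.0]
force: [-0.3, -0.4, -1.8]
grip_width: 0.171
gripper_force: 1.3
```

>>> {"method": "servo_tool", "body": {"targets": [[0.17,0,0,0,-5],[0.17,0,0,0,-10],[0.17,0,0,0,-15],[0.17,0,0,0,-20],[0.17,0,0,0,-25]]}}

```text
time_s: 12.5
eef_pos: [0.5726, -0.0492, 0.1493]
eef_rot: [0.76, 0.65, -0.0, 0.0]
force: [-0.5, -0.4, -1.3]
grip_width: 0.167
gripper_force: 1.3
```

>>> {"method": "servo_tool", "body": {"targets": [[0,0,0,0,0],[0,0,0,0,0],[0,0,0,0,0],[0,0,0,0,0],[0,0,0,0,0]], "force": 50}}

```text
time_s: 13.0
eef_pos: [0.5727, -0.049, 0.1492]
eef_rot: [0.757, 0.653, 0.0, -0.0]
force: [-0.2, -0.7, -3.7]
grip_width: 0.133
gripper_force: 49.6
```

Run:
```python
from h import *
o=manip.get_obs(); print(o["qpos"],o["ft_torque"],o["force"])
```

```text
[-0.39536885  0.59095346  0.5484867   1.84322648 -0.40838003  0.82132024
  0.21283237] [-1.56469095e-01  1.37848092e-01 -3.37660633e-05] [-0.22330414 -0.7390049  -3.68032972]
```

>>> {"method": "servo_tool", "body": {"targets": [[0,0,0,0,-3],[0,0,0,0,-6],[0,0,0,0,-9],[0,0,0,0,-12],[0,0,0,0,-15]]}}

```text
time_s: 13.5
eef_pos: [0.5729, -0.0491, 0.1493]
eef_rot: [0.837, 0.548, 0.0, 0.0]
force: [-0.5, -0.9, -3.7]
grip_width: 0.134
gripper_force: 49.6
```

Run:
```python
from h import *
o=manip.get_obs(); print(o["ft_torque"],o["eef_rot"])
```

```text
[-0.17243368  0.04766074  0.03496454] [8.36763942e-01 5.47563763e-01 1.65069065e-04 4.94063836e-05]
```

>>> {"method": "servo_tool", "body": {"targets": [[0,0,0,0,-2],[0,0,0,0,-4],[0,0,0,0,-6],[0,0,0,0,-8],[0,0,0,0,-10]]}}

```text
time_s: 14.0
eef_pos: [0.573, -0.0492, 0.1493]
eef_rot: [0.881, 0.472, 0.0, 0.0]
force: [0.6, -1.1, -3.8]
grip_width: 0.133
gripper_force: 49.6
```

Run:
```python
from h import *
o=manip.get_obs(); print(o["ft_torque"],o["eef_rot"])
```

```text
[-0.17546812 -0.2248325   0.05776862] [8.81496123e-01 4.72191189e-01 1.96306964e-04 1.65810611e-04]
```

>>> {"method": "servo_tool", "body": {"targets": [[0,0,0,0,-2],[0,0,0,0,-4],[0,0,0,0,-6],[0,0,0,0,-8],[0,0,0,0,-10]]}}

```text
time_s: 14.5
eef_pos: [0.573, -0.0492, 0.1491]
eef_rot: [0.919, 0.393, 0.0, 0.0]
force: [2.8, -1.1, -7.5]
grip_width: 0.133
gripper_force: 49.6
```

Run:
```python
from h import *
o=manip.get_obs(); print(o["ft_torque"],o["eef_rot"])
```

```text
[-0.43666864 -0.78492263  0.03345309] [9.19351894e-01 3.93436107e-01 1.82181131e-04 3.02611576e-04]
```

>>> {"method": "servo_tool", "body": {"targets": [[0,0,0,0,-2],[0,0,0,0,-4],[0,0,0,0,-6],[0,0,0,0,-8],[0,0,0,0,-10]]}}

```text
time_s: 15.0
eef_pos: [0.5731, -0.0494, 0.149]
eef_rot: [0.95, 0.312, 0.0, 0.001]
force: [4.2, -2.8, -11.3]
grip_width: 0.128
gripper_force: 49.6
```

Run:
```python
from h import *
o=manip.get_obs(); print(o["ft_torque"],o["eef_rot"])
```

```text
[-0.59316487 -1.08101484  0.14720562] [9.50109088e-01 3.11917295e-01 2.38193390e-04 5.15114015e-04]
```

>>> {"method": "servo_tool", "body": {"targets": [[0,0,0,-0.0005,-2],[0,0,0,-0.001,-4],[0,0,0,-0.001,-6],[0,0,0,-0.001,-8],[0,0,0,-0.001,-10]]}}

```text
time_s: 15.5
eef_pos: [0.5733, -0.0494, 0.1489]
eef_rot: [0.974, 0.228, 0.001, 0.0]
force: [2.7, -2.2, 3.2]
grip_width: 0.135
gripper_force: 50.1
```

Run:
```python
from h import *
o=manip.get_obs(); print(o["ft_torque"],o["eef_rot"])
```

```text
[-0.56577593 -0.378839    0.53058793] [9.73661172e-01 2.27998827e-01 6.10162295e-04 2.91600457e-04]
```

>>> {"method": "servo_tool", "body": {"targets": [[0,0,0,0,-2],[0,0,0,0,-4],[0,0,0,0,-6],[0,0,0,0,-8],[0,0,0,0,-10]]}}

```text
time_s: 16.0
eef_pos: [0.5734, -0.0496, 0.1489]
eef_rot: [0.99, 0.142, 0.001, 0.0]
force: [2.6, -3.0, 5.6]
grip_width: 0.139
gripper_force: 51.6
```

Run:
```python
from h import *
o=manip.get_obs(); print(o["ft_torque"],o["eef_rot"],o["qpos"])
```

```text
[-0.71493507 -0.4075902   0.8109718 ] [9.89803003e-01 1.42440910e-01 6.37462828e-04 4.42303902e-04] [-0.58203896  0.68930089  0.83663892  1.85278483 -0.64900868  0.89540083
 -0.71742097]
```

Torque reached 0.8 N m, so the nut is tight. I'll release and lift.

>>> {"method": "servo_tool", "body": {"targets": [[0.3,0,0,0,0],[0.3,0,0,0,0],[0.3,0,0,0,0],[0.3,0,0,0.01,0],[0.3,0,0,0.03,0]]}}

```text
time_s: 16.5
eef_pos: [0.5714, -0.0487, 0.1777]
eef_rot: [0.99, 0.143, -0.002, -0.0]
force: [1.1, 0.0, 0.2]
grip_width: 0.301
gripper_force: 0.0
```

>>> {"method": "servo_tool", "body": {"targets": [[0.3,0,-0.01,0.04,3],[0.3,0,-0.03,0.08,6],[0.3,0,-0.05,0.11,12],[0.3,0,-0.06,0.12,18],[0.3,0,-0.06,0.12,24]]}}

```text
time_s: 17.0
eef_pos: [0.573, -0.1118, 0.3012]
eef_rot: [0.938, 0.346, 0.002, 0.001]
force: [0.1, -0.1, 0.4]
grip_width: 0.302
gripper_force: 0.0
```

Run:
```python
from h import *
d=snapw("w3"); print(manip.get_obs()["force"])
```

```text
[ 0.4829971   0.91000683 -0.81185413]
```

View pics/w3.png

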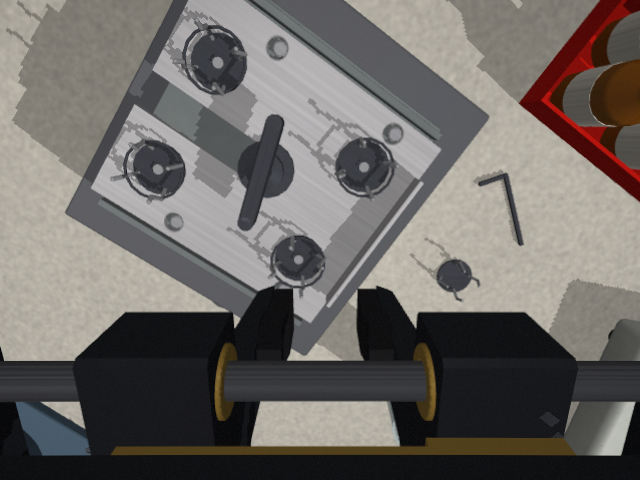

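The wrist view shows the platform seated with pins in the visible holes at (277,47), (392,133) and (174,221). The nut is down at (265,170), the gripper is clear, and the clamp and hex key have not been knocked over.

```bash
python3 -c "
from rig import manip
print(manip.job_done())"
```

```text
the job is handed in; nothing more can be done
None
```

The platform is seated over the dowel pins and the nut was backed off until it dropped, then tightened to about 0.8 N m and released; the job is handed in at about 17 s, with no verdict returned.

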